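# Walk the bench power supply home and close its retainer

### The job

Slide the heavy blue power supply across the bench into its grey bay, walking it in with short gentle pushes, left and right by turns, on the two black plastic guards at its front corners, keeping it nearly straight, flat on the bench and never touching the panel between the guards. When it is square and fully home against the stop bar at the back of the bay, swing the yellow retaining arm shut across its left front guard. Leave the tape measure and the screwdrivers where they are.

Things in the scene. Friction and masses are not known exactly. Their poses are not given: they have to be found in the camera images.
- supply: Bench power supply, loose blue metal box, about 2 kg (varies; sliding takes 7 to 17 N), 85 deep (x) x 190 wide (y) x 70 mm high. Origin: centre of underside; +x to its flat back (x = 42.5 mm), front with panel at x = -42.5. Too wide to grasp. Never press it with over 40 N, turn it over 20 degrees (0.35 rad) out of line with the bay, lift it (10 mm) or tip it (7 degrees).
- guard_left (a point): Middle of the flat front face of the left (+y) slick black plastic front corner guard of the supply, 45 mm above the bench, at x = -42.5, y = 80 mm in the supply's frame. The guard is an upright block 30 mm wide, 2 to 70 mm high. The two front guards are the only places to push; pushing this one turns the supply clockwise seen from above.
- guard_right (a point): The same point of the right (-y) front guard, at x = -42.5, y = -80 mm in the supply's frame. Pushing it turns the supply counter-clockwise seen from above.
- panel: The supply's delicate white front panel with display, knobs and terminals (its origin is the supply's), between the front guards, y = -63 to 63 mm, set back: its face is at x = -34 mm, its knobs reach x = -41 mm in the supply's frame. Must not be pressed by hand or fingers.
- bay: Grey docking bay fixed to the bench, 34 mm high, no floor, open to the front. Origin: on the bench, at the middle of its back plate's front face; +x into the bay (away from the robot), +y left. A black stop bar (130 mm wide, 32 high) stands before the back plate, parallel to it, its face between x = -24 and -8 mm; its setting varies and is not measured: feel for it.
- bay_mouth (a point): Middle of the bay's mouth, on the bench, at x = -78 mm in the bay's frame. From here flares (13 mm outward each side) lead to the side cheeks, x = -55 to 0 mm, inner faces at y = +-101 mm: 6 mm clearance each side of the supply. Outside the left cheek a 26 mm high bracket, y = 126 to 136, reaches forward to x = -127 mm and bears the retaining arm.
- retainer (a joint): Yellow retaining arm's angle, rad, growing counter-clockwise from above. 0 = open: it points to the robot and 30 degrees outward (150 degrees in the bay's frame, from +x toward +y). 2.094 (end stop) = shut: it points to -y, in front of the supply's left guard once that is home. Light friction; stays where left. Arm 12 mm wide, 35 to 45 mm above the bench.
- retainer_pivot (a point): The retaining arm's pivot axis, 40 mm above the bench, at x = -119, y = 132 mm in the bay's frame.
- retainer_peg (a point): The retaining arm's handle: upright black peg, 12 mm in diameter, 50 mm from the pivot, rising from the arm to 89 mm above the bench; this point lies on its axis 70 mm above the bench. Push it sideways or pinch it from above.
- tape_measure: Yellow and black tape measure, 36x90x64 mm, loose bystander left of the work. Origin: centre of its underside.
- screwdriver: Screwdriver with red and black handle, 210 mm long, lying right of the work, loose bystander. Origin: centre of its underside.
- stubby_driver: Short screwdriver with green handle, 100 mm long, lying right of and behind the work, loose bystander. Origin: centre of its underside.

How it is judged (in metres and radians):
On the way, in this order (a step that is already met when the one before it is completed fails the run):
1. the supply's back has entered the bay between the cheeks (x of supply in the frame of bay above -0.095 m), for 0.1 s.
2. the supply is square and fully home against the stop bar (x of stop_bar_c0 in the frame of supply below 0.048 m and angle between the x axis of supply and the x axis of bay, either way round below 0.03 rad and y of supply in the frame of bay between -0.009 and 0.009 m), for 0.2 s.
3. the retaining arm is shut across the left front guard (value of joint retainer above 1.9 rad), for 0.2 s.
At the end, for the whole second after the job is handed in: The supply stands flat and at rest in the bay, between the cheeks (within 9 mm of the bay's middle line), its back within 2.5 mm of the stop bar and square to it within 0.03 rad, and the retaining arm is shut (joint above 1.9 rad) and still (all of step 2 and value of joint retainer above 1.9 rad and angle between supply's own z axis and vertical below 0.03 rad and linear speed of supply below 0.01 m/s and velocity of joint retainer below 0.05 rad/s); the robot touches nothing.
It fails at once if the front panel is pressed by hand or fingers (over 1 N) (contact force between any of the fingers, the arm and panel above 1 N).
It fails at once if the supply is pressed with more than 40 N (contact force between any of the fingers, the arm and supply above 40 N).
It fails at once if the supply gets more than 0.35 rad out of line with the bay (angle between the x axis of supply and the x axis of bay, either way round above 0.35 rad).
It fails at once if the supply is tipped over 0.12 rad or lifted over 10 mm (angle between supply's own z axis and vertical above 0.12 rad or height (world z) of supply above 0.01 m).
It fails at once if the tape measure or a screwdriver is moved more than 20 mm (distance of any of tape_measure, screwdriver, stubby_driver from where it was at the start of the episode above 0.02 m).
It also fails if it takes over 72 s, if anything falls off the work surface, if the arm or the gripper's body presses on something with over 40 N, if the wrist force passes 120 N, or if a joint passes its speed limit or range.

### The arm

A 6-joint arm with a two-finger parallel gripper is mounted at the origin on a cart in front of the work surface, level with it; the furniture and walls round the work are solid. World frame = base frame: x ahead of the robot, y to its left, z up, the work surface at z = 0. Lengths are in mm, angles in rad, forces in N, time in s.
With the tool pointing down it reaches from about 350 to 875 mm from the base axis. Payload 4.2 kg.
Tool frame: the origin (TCP) lies midway between the tips of the shut fingers; the grasp point (between the pads) lies 19 mm behind it (arm.tcp_to_grasp is the distance from the TCP to the grasp point, in mm); z points along the fingers, y is the line along which they close (so a half turn about z gives the same grasp; the last joint's range is limited). The gripper opens to 85 mm and grips with 20 to 120 N. Pads are 22 mm wide; open, the fingers measure 114 mm over their backs; the gripper's body (76 mm by 85 mm) begins 54 mm behind the grasp point. The pads swing forward as they close: fully open they stand 13 mm farther back than shut.
Start: joints at [-0.999, 0.385, 0.008, 0, -1.194, -0.259], TCP at [192.343, -594.646, 231.312] pointing down, gripper open.
Joint ranges: [-3.14, 3.14], [-1.21, 2.06], [-1.07, 1.41], [-3.16, 2.05], [-2.99, -0.16], [-3.1, 3.1]. Speed limits (rad/s): [2.79, 2.79, 3.14, 3.14, 3.14, 3.14].

### API

Orientations are given as a unit quaternion [x, y, z, w].
In Python, from bench import arm gives the robot as it stands.
- The arm moves only by the tool arm_command, never from a script. Its argument "rows" is a list of rows, each a list of 2 entries, a list of its own where there are three numbers: the shift along the tool's x, y, z as a fraction of full scale, then the turn, a rotation vector about the tool's x, y, z as a fraction of full scale. In form: [[[x, y, z], [wx, wy, wz]], ...]. A call has 1 to 5 rows; each row is the pose to reach, as a shift and turn from the pose commanded when the call began, along the tool's axes at that moment, turning the shorter way round; what a row does not reach only later rows make up. Full scale, the value 1, is 0.25 m for a shift and 180 degrees for a turn. A row lasts 1/10 s, in which the tool goes at most 50 mm and 8.59 degrees, less where a joint would pass 70% of its speed; a pose out of reach is approached as far as the arm can. A call with a number of a shift or a turn outside -1 to 1 is refused whole. A call with a gripper value outside its range is refused whole. "grip" is the opening, from 0 (shut) to 1 (fully open), set as the call begins (left out, the last holds). The fingers move at their own pace and stop on an object; the grip force is fixed at half the most. Time passes only in rows, so rows that repeat a pose let the fingers close. It gives the time, the measured TCP pose, the force, the opening and the grip force at its end, in the units of the state.
- arm.read_state(): the state, without advancing time (a new reading comes with each control period).
- arm.get_image(name): name is "scene" or "top" or "wrist"; returns (picture, depth): 480x640x3 uint8, blue, green, red; 480x640 float32, mm along the optical axis (not along the pixel's ray), 0 where there is no reading.
- arm.camera_info(name): a dict with "fx", "fy", "cx", "cy" (pixels), "extrinsics" (4x4, takes a point from camera to world coordinates). Camera axes: x right, y down, z forward; pixel columns grow to the right and rows downward; lengths in mm; the calibration is good to about 2 mm. A picture is of the moment at which its call begins: read the wrist's pose just before it. camera_info takes no time and is no camera call; for the wrist camera it gives the pose at the moment of the call.
- arm.job_done(): hands the job in; it is judged then, once.
Trained networks look in the newest picture that a camera, given by its name, has taken for a name from the list of things; names that differ only in an ending like _2 or _b are one class to them, and where a whole thing is asked for, a point or a joint stands for the part that bears it (a point fixed in the world has none). Each returns a list of dicts, best first, with "score" (0 to 1); they miss things now and then, are a little off and sometimes report something else, mostly with a low value. They report only what shows in the picture. A call takes as long as a camera call.
- arm.spot_in(camera, query): "position" ([column, row] in pixels, amid what is visible of it).
The state is a dict: "clock": time; "joints": joint angles; "joint_vel": joint speeds; "joint_efforts": joint torques, N m; "position": TCP position; "ee_rot": TCP orientation; "contact_force": force on the tool from outside, world axes, zero at the start; "wrist_torque": the same for the moment, N m; "gripper_width": finger opening in mm; "grasp_force": force on a finger pad.
Only numpy, scipy, OpenCV 4.12 (cv2) and the standard library are available. Lean on these libraries where they do the work, as an engineer would, in place of code of your own. Each camera call takes 0.05 s, during which the arm holds its last target. There are 200 camera calls.

## Working session

There is one attempt and no reset: what is moved stays moved. The work goes in short steps, Python scripts to look and compute and a tool call to move; the robot and the scene stay as the last step left them, time stands still between calls to the robot, and variables do not carry over. Pictures are saved under pics/ and viewed, at most 10 in all, crops included, and the job is handed in when it is done.

Besides the shell and the picture viewer there is one more tool, called after "Call:" as a command line: name --argument value ..., lists and objects as JSON in quotes. arm_command: Moves the arm, as the interface text tells. Shift numbers are shares of 0.25 m and turn numbers shares of 180 degrees, none past 1 either way. Its arguments: {"type":"object","properties":{"rows":{"type":"array","items":{"type":"array"}},"grip":{"type":"number"}},"required":["rows"]}

```bash
ls; mkdir -p pics; cat > h.py <<'E'
import numpy as np, cv2
from bench import arm
from scipy.spatial.transform import Rotation as R
def pix2w(cam,u,v,d=None,z=None,info=None):
    i=info or arm.camera_info(cam); E=np.array(i["extrinsics"])
    r=np.array([(u-i["cx"])/i["fx"],(v-i["cy"])/i["fy"],1.])
    if d is None:
        w=E[:3,:3]@r; d=(z-E[2,3])/w[2]
    return (E@np.r_[r*d,1])[:3]
def cloud(cam,dep,info=None):
    i=info or arm.camera_info(cam); E=np.array(i["extrinsics"])
    v,u=np.mgrid[:480,:640]
    p=np.stack([(u-i["cx"])/i["fx"]*dep,(v-i["cy"])/i["fy"]*dep,dep],-1)
    return p@E[:3,:3].T+E[:3,3]
E
cat > a.py <<'E'
from h import *
s=arm.read_state(); print(s["clock"],s["position"],s["ee_rot"])
for c in ["scene","top"]:
    im,d=arm.get_image(c); cv2.imwrite(f"pics/{c}0.png",im); np.save(c+"0.npy",d)
    P=cloud(c,d)
    for q in ["supply","guard_left","guard_right","bay","retainer_pivot","retainer_peg","tape_measure","screwdriver","stubby_driver"]:
        for r in arm.spot_in(c,q)[:2]:
            u,v=r["position"]; print(c,q,round(r["score"],2),np.round([u,v]),np.round(P[int(v),int(u)]))
E
python3 a.py
```

```text
pics
0.0 [ 192.16045048 -594.1072193   230.21985344] [-1.55687639e-01  9.87805732e-01  1.06915561e-03 -2.25615825e-04]
scene supply 0.8 [291. 282.] [ 184. -623.  311.]
scene guard_left 0.65 [289. 283.] [ 369. -329.   35.]
scene guard_right 0.54 [292. 283.] [ 184. -626.  309.]
scene bay 0.6 [349. 254.] [ 564. -294.   13.]
scene retainer_pivot 0.66 [349. 250.] [ 566. -291.   26.]
scene screwdriver 0.63 [314. 325.] [ 340. -465.   24.]
scene stubby_driver 0.66 [419. 324.] [ 527. -580.   19.]
top supply 0.93 [306. 270.] [ 429. -247.   66.]
top guard_left 0.66 [310. 273.] [ 421. -257.   71.]
top guard_right 0.84 [306. 266.] [ 438. -250.   69.]
top bay 0.91 [282. 223.] [ 548. -188.   31.]
top retainer_pivot 0.61 [281. 225.] [ 546. -185.   24.]
top retainer_peg 0.64 [388. 301.] [ 348. -455.   20.]
top retainer_peg 0.62 [252. 247.] [ 490. -117.   43.]
top tape_measure 0.86 [174. 186.] [641.  73.  63.]
top screwdriver 0.6 [390. 304.] [ 343. -459.   25.]
top stubby_driver 0.74 [430. 226.] [ 536. -563.   28.]
```

```bash
python3 - <<'E'
import cv2
im=cv2.imread("pics/top0.png"); c=im[160:340,150:450]; cv2.imwrite("pics/topc.png",cv2.resize(c,None,fx=2.6,fy=2.6,interpolation=cv2.INTER_CUBIC))
E
```

```text
(no output)
```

View pics/topc.png

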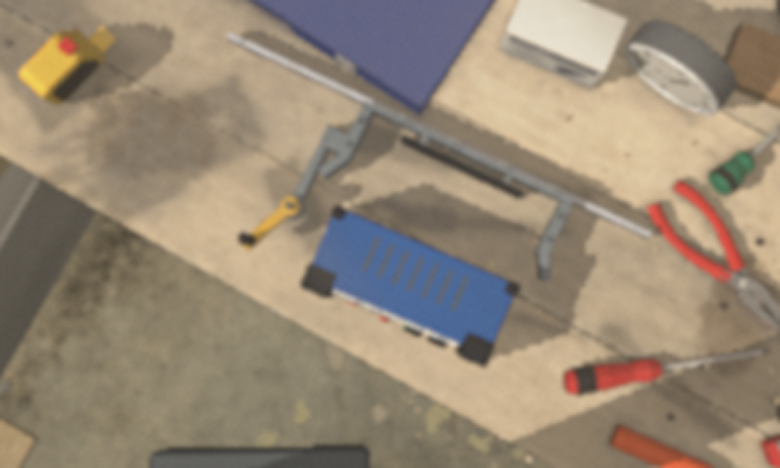

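View pics/scene0.png

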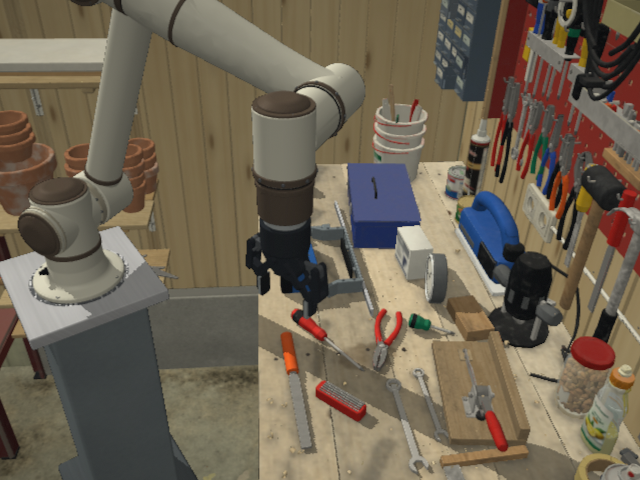

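```bash
cat > meas.py <<'E'
from h import *
def supply(im,d,cam="top",info=None,guess=None):
    P=cloud(cam,d,info); hsv=cv2.cvtColor(im,cv2.COLOR_BGR2HSV)
    z=P[...,2]; m=(z>58)&(z<80)&(d>0)
    if guess is not None: m&=(np.hypot(P[...,0]-guess[0],P[...,1]-guess[1])<125)
    n,l,st,ce=cv2.connectedComponentsWithStats(m.astype(np.uint8))
    k=max(range(1,n),key=lambda k:((l==k)&(hsv[...,0]>95)&(hsv[...,0]<125)&(hsv[...,1]>100)).sum())
    pts=P[l==k]; 
    r=cv2.minAreaRect(pts[:,:2].astype(np.float32)); return r,pts,l==k
if __name__=="__main__":
    im=cv2.imread("pics/top0.png"); d=np.load("top0.npy"); P=cloud("top",d)
    r,pts,m=supply(im,d); print(r,len(pts),np.median(pts[:,2])); print(cv2.boxPoints(r))
    # colours: grey bay pts z 20..45
    z=P[...,2]
    mb=(z>24)&(z<44)&(P[...,0]>430)&(P[...,0]<680)&(P[...,1]>-420)&(P[...,1]<-60)
    vis=im.copy(); vis[mb]=(0,255,0); vis[m]=(0,0,255)
    cv2.imwrite("pics/mask.png",cv2.resize(vis[180:300,200:400],None,fx=4,fy=4,interpolation=cv2.INTER_NEAREST))
    np.save("bay.npy",P[mb]); 
    i=arm.camera_info("top"); print(i["fx"],np.round(i["extrinsics"],3))
E
python3 meas.py
```

```text
((429.200439453125, -251.66644287109375), (189.5707244873047, 84.4240951538086), 65.659423828125) 2528 68.15583678856103
[[ 351.67383 -320.6284 ]
 [ 428.59363 -355.4246 ]
 [ 506.72705 -182.7045 ]
 [ 429.80725 -147.9083 ]]
441.22229388948597 [[-1.400000e-02 -9.980000e-01  6.600000e-02  4.224530e+02]
 [-1.000000e+00  1.300000e-02 -1.800000e-02 -2.479260e+02]
 [ 1.700000e-02 -6.600000e-02 -9.980000e-01  1.135497e+03]
 [ 0.000000e+00  0.000000e+00  0.000000e+00  1.000000e+00]]
```

View pics/mask.png

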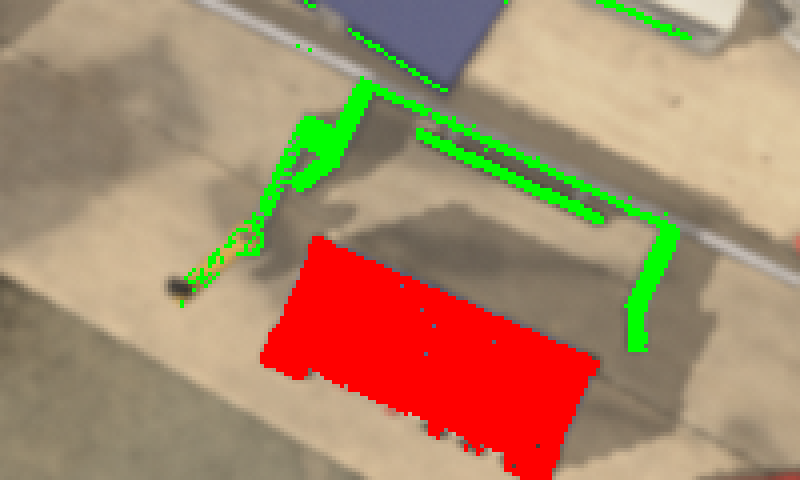

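```bash
cat > bay.py <<'E'
from h import *
B=np.load("bay.npy"); im=cv2.imread("pics/top0.png")
# model: rough frame; pixel list
P=cloud("top",np.load("top0.npy"))
def reg(poly):
    m=np.zeros((480,640),np.uint8); cv2.fillPoly(m,[np.array(poly)],1)
    q=P[(m>0)&(P[...,2]>24)&(P[...,2]<44)]; return q
S=lambda u,v:(200+u//4,180+v//4)
plate=reg([S(396,80),S(660,208),S(660,228),S(580,200),S(396,112)])
bar=reg([S(412,122),S(430,122),S(608,208),S(608,226),S(590,226),S(412,144)])
right=reg([S(630,236),S(690,240),S(664,300),S(612,300)])
left=reg([S(360,100),S(380,92),S(352,160),S(336,160)])
for n,q in [("plate",plate),("bar",bar),("right",right),("left",left)]:
    c=q[:,:2].mean(0); w,V=np.linalg.eigh(np.cov((q[:,:2]-c).T)); e=V[:,1]
    print(n,len(q),c,np.degrees(np.arctan2(e[1],e[0])),np.sqrt(w),q[:,2].mean())
for yaw in (-24,-25,-26):
    a=np.radians(yaw); ex=np.array([np.cos(a),np.sin(a)]); ey=np.array([-ex[1],ex[0]])
    print(yaw)
    for n,q in [("plate",plate),("bar",bar),("right",right),("left",left)]:
        X=q[:,:2]@ex; Y=q[:,:2]@ey
        print(n,"x",np.round(np.percentile(X,[2,10,50,90,98]),1),"y",np.round(np.percentile(Y,[2,10,50,90,98]),1))
    s=np.array([429.2,-251.7]); print("supply",s@ex,s@ey)
E
python3 bay.py
```

```text
plate 153 [ 553.48705038 -317.342857  ] 63.67168080093392 [ 1.84673973 54.20653791] 32.664133028875824
bar 145 [ 544.57151273 -303.53318248] 63.6977784767205 [ 2.12554507 37.52435976] 31.279565649934746
right 91 [ 483.54486907 -392.41099258] 151.85941377729986 [ 3.66354028 13.03903476] 33.77053343221052
left 27 [ 579.07646414 -207.44241659] 151.29750043089513 [ 1.72270866 14.34894413] 32.308000433328885
-24
plate x [629.8 631.2 634.8 638.5 640. ] y [-154.5 -138.9  -64.2   10.2   24.5]
bar x [616.4 617.6 621.  624.1 626. ] y [-117.3 -106.7  -55.6   -4.7    6.3]
right x [579.9 584.  601.9 619.2 622.4] y [-168.2 -166.9 -161.7 -156.8 -156.1]
left x [587.7 593.9 614.7 629.8 637.3] y [40.  44.7 46.4 47.8 48.1]
supply 494.4693234823832 -55.36802448050919
-25
plate x [631.9 633.2 635.6 638.5 640.9] y [-143.5 -127.9  -53.1   21.3   35.6]
bar x [618.  619.  621.7 624.7 625.9] y [-106.5  -95.9  -44.7    6.2   17.2]
right x [582.6 586.7 604.7 622.1 625.1] y [-157.5 -156.5 -151.3 -146.2 -145.7]
left x [586.8 593.  613.8 628.9 636.5] y [51.1 55.7 56.9 58.6 58.8]
supply 495.36031867626417 -46.729912058016595
-26
plate x [634.1 634.9 636.4 638.6 641.8] y [-132.4 -116.8  -42.    32.4   46.7]
bar x [619.6 619.9 622.4 625.3 626.1] y [-95.6 -85.  -33.9  17.1  28.1]
right x [585.1 589.1 607.2 624.6 627.6] y [-146.9 -145.7 -140.7 -135.5 -135.2]
left x [585.7 591.9 612.7 627.9 635.5] y [62.2 66.6 67.6 69.3 69.7]
supply 496.1004223184133 -38.077565251628315
```

```bash
cat >> bay.py <<'E'
print("-----")
L=reg([S(350,76),S(392,90),S(352,160),S(320,140)])
full=reg([S(356,76),S(690,210),S(690,260),S(650,260),S(356,112)])
hsv=cv2.cvtColor(im,cv2.COLOR_BGR2HSV)
ym=(hsv[...,0]>15)&(hsv[...,0]<32)&(hsv[...,1]>140)&(P[...,2]>30)&(P[...,2]<55)&(P[...,0]<530)&(P[...,1]>-170)&(P[...,1]<-60)
Y=P[ym]
print(cv2.minAreaRect(Y[:,:2].astype(np.float32)),Y[:,2].mean())
pk=P[(P[...,2]>60)&(P[...,2]<100)&(P[...,0]<530)&(P[...,1]>-150)&(P[...,1]<-60)]
print("peg",len(pk),pk.mean(0) if len(pk) else 0)
a=np.radians(-26.3); ex=np.array([np.cos(a),np.sin(a)]); ey=np.array([-ex[1],ex[0]])
for n,q in [("plate",plate),("bar",bar),("right",right),("L",L),("full",full),("yel",Y),("peg",pk)]:
    X=q[:,:2]@ex; Yy=q[:,:2]@ey
    print(n,"x",np.round(np.percentile(X,[0,2,10,50,90,98,100]),1),"y",np.round(np.percentile(Yy,[0,2,10,50,90,98,100]),1))
s=np.array([429.2,-251.7]); print("supply",s@ex,s@ey)
h=L[:,:2]
for lo in range(570,640,10):
    k=(h@ex>lo)&(h@ex<lo+10); 
    if k.any(): print(lo,(h@ey)[k].min(),(h@ey)[k].max())
E
python3 bay.py | sed -n '/-----/,$p'
```

```text
-----
((492.25274658203125, -122.48572540283203), (8.59571647644043, 42.096065521240234), 38.11082458496094) 44.714667821226776
peg 77 [157.69159217 -75.25859026  84.45340291]
plate x [627.6 634.7 635.  636.6 638.9 642.  644.1] y [-132.4 -129.1 -113.5  -38.7   35.7   50.    53.6]
bar x [619.7 619.8 620.1 622.6 625.5 626.1 632.3] y [-95.8 -92.4 -81.8 -30.6  20.3  31.4  33.9]
right x [583.8 585.8 589.9 608.  625.4 628.3 629.6] y [-144.2 -143.7 -142.5 -137.6 -132.3 -132.1 -132. ]
L x [589.8 590.3 593.8 613.5 635.8 637.9 638.4] y [58.9 61.2 69.7 75.1 81.  84.6 85.8]
full x [612.  616.8 620.2 630.3 638.1 639.1 644.7] y [-144.2 -141.6 -133.9  -36.4   60.3   76.    80. ]
yel x [475.6 476.7 480.  495.8 509.6 511.7 512.7] y [ 95.3  97.8 101.8 108.6 115.3 117.  117.6]
peg x [ 19.5  20.5  24.5  38.2 471.8 474.6 475.2] y [-61.6 -60.9 -57.8 -50.3 120.5 123.8 124.4]
supply 496.2929946510187 -35.47947942577405
580 75.43746479215248 80.99899775204206
590 70.14551602998385 85.75524407523604
600 69.86988019410961 84.0302698008274
610 69.65214100355608 81.14052662017912
620 69.9146620648965 80.8678895222436
630 58.85725421807091 81.34423548184981
```

```bash
cat >> h.py <<'E'
A=np.radians(-26.3); EX=np.array([np.cos(A),np.sin(A)]); EY=np.array([-EX[1],EX[0]]); BX,BY=635.,-31.1
def tobay(p): return np.array([p[0]*EX[0]+p[1]*EX[1]-BX, p[0]*EY[0]+p[1]*EY[1]-BY, p[2]])
def toworld(b): return np.r_[(b[0]+BX)*EX+(b[1]+BY)*EY, b[2]]
def shift(b,yaw=None):
    s=arm.read_state(); r=R.from_quat(s["ee_rot"]); d=r.inv().apply(toworld(b)-np.array(s["position"]))/250
    x=r.as_matrix()[:,0]; print("now bay",np.round(tobay(s["position"]),1),"yaw x",np.degrees(np.arctan2(x[1],x[0])).round(2),"shift",np.round(d,3),"F",np.round(s["contact_force"],1),s["clock"])
    Rt=np.column_stack([np.r_[-EX,0],np.r_[EY,0],[0,0,-1]]); print("turn",np.round((r.inv()*R.from_matrix(Rt)).as_rotvec()/np.pi,4))
E
python3 -c "
from h import *
shift([-225,84,200]);shift([-225,-88,120])"
```

```text
now bay [-199.1 -416.7  231.3] yaw x -162.08 shift [-1.323  1.508  0.125] F [-0.7  0.2 -0.2] 1.0
turn [-0.      0.      0.2457]
now bay [-199.1 -416.7  231.3] yaw x -162.08 shift [-0.843  1.015  0.445] F [-0.7  0.2 -0.2] 1.0
turn [-0.      0.      0.2457]
```

Call:
arm_command --rows '[[[-0.6,0.72,0.1],[0,0,0.2457]],[[-0.6,0.72,0.1],[0,0,0.2457]],[[-0.6,0.72,0.1],[0,0,0.2457]],[[-0.6,0.72,0.1],[0,0,0.2457]],[[-0.6,0.72,0.1],[0,0,0.2457]]]' --grip 0

```text
clock: 1.5
position: [278.4, -380.7, 207.0]
ee_rot: [0.194, 0.981, -0.0, 0.0]
contact_force: [0.8, 0.3, -0.2]
gripper_width: 12.0
grasp_force: 0.0
```

Call:
arm_command --rows '[[[0,0,0],[0,0,0]],[[0,0,0],[0,0,0]]]'

```text
clock: 1.7
position: [278.6, -381.9, 207.5]
ee_rot: [0.189, 0.982, -0.0, 0.0]
contact_force: [0.2, 0.3, -0.3]
gripper_width: -0.1
grasp_force: 0.0
```

```bash
python3 -c "
from h import *
shift([-225,-86,130])"
```

```text
now bay [-216.  -187.9  207.5] yaw x 158.16 shift [0.005 0.409 0.31 ] F [ 0.2  0.3 -0.3] 1.7
turn [-0.0002  0.0003  0.0248]
```

Call:
arm_command --rows '[[[0.005,0.41,0.31],[0,0,0.0248]],[[0.005,0.41,0.31],[0,0,0.0248]],[[0.005,0.41,0.31],[0,0,0.0248]],[[0.005,0.41,0.31],[0,0,0.0248]],[[0.005,0.41,0.31],[0,0,0.0248]]]'

```text
clock: 2.2
position: [315.8, -287.8, 129.7]
ee_rot: [0.229, 0.973, -0.0, 0.0]
contact_force: [0.6, -0.1, -0.1]
gripper_width: -0.3
grasp_force: 0.0
```

```bash
python3 -c "
from h import *
shift([-215,-86,28])
im,d=arm.get_image('wrist'); cv2.imwrite('pics/w1.png',im)"
```

```text
now bay [-224.3  -87.   129.7] yaw x 153.54 shift [-0.037  0.004  0.407] F [ 0.6 -0.1 -0.1] 2.2
turn [-0.0002  0.0001 -0.0009]
```

View pics/w1.png

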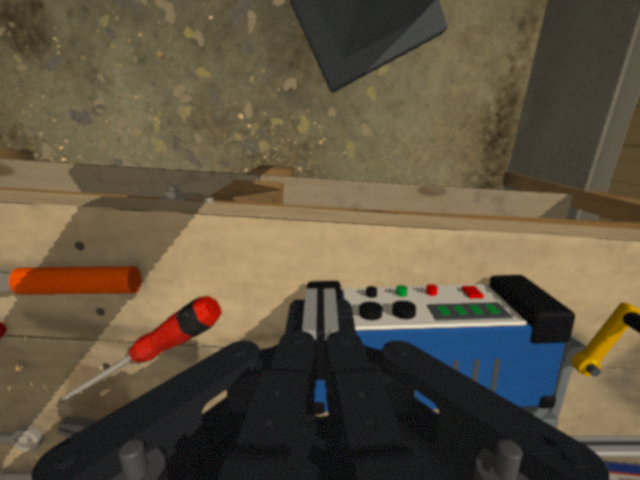

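Call:
arm_command --rows '[[[0.0,0.004,0.2],[0,0,0]],[[-0.02,0.004,0.39],[0,0,0]],[[-0.036,0.004,0.4],[0,0,0]]]'

```text
clock: 2.55
position: [320.4, -289.9, 25.2]
ee_rot: [0.231, 0.973, 0.001, -0.006]
contact_force: [-0.7, 0.4, -0.5]
gripper_width: 0.1
grasp_force: 0.0
```

Call:
arm_command --rows '[[[-0.03,0,0],[0,0,0]],[[-0.06,0,0],[0,0,0]],[[-0.08,0,0],[0,0,0]],[[-0.1,0,0],[0,0,0]]]'

```text
clock: 2.95
position: [347.6, -301.8, 31.5]
ee_rot: [0.229, 0.973, -0.0, 0.002]
contact_force: [-5.0, 3.5, 6.1]
gripper_width: 0.2
grasp_force: 5.0
```

```bash
python3 -c "
from h import *
shift([-215,-86,28])"
```

```text
now bay [-189.6  -85.5   31.5] yaw x 153.5 shift [ 0.101 -0.002  0.014] F [-5.   3.5  6.1] 2.95
turn [ 0.0001  0.0013 -0.0011]
```

Call:
arm_command --rows '[[[-0.015,0,0],[0,0,0]],[[-0.03,0,0],[0,0,0]],[[-0.04,0,0],[0,0,0]],[[-0.04,0,0],[0,0,0]]]'

```text
clock: 3.35
position: [347.1, -302.1, 30.8]
ee_rot: [0.23, 0.973, 0.002, -0.008]
contact_force: [-16.2, 13.7, 29.2]
gripper_width: -0.2
grasp_force: 9.9
```

```bash
cat > look.py <<'E'
from meas import *
def pose(tag="t"):
    im,d=arm.get_image("top"); P=cloud("top",d); hsv=cv2.cvtColor(im,cv2.COLOR_BGR2HSV)
    b=(P[...,0]*EX[0]+P[...,1]*EX[1]-BX); c=(P[...,0]*EY[0]+P[...,1]*EY[1]-BY)
    m=(hsv[...,0]>100)&(hsv[...,0]<122)&(hsv[...,1]>120)&(b<0)&(b>-260)&(abs(c)<130)&(P[...,2]>55)&(P[...,2]<80)
    # back edge line and right/left: use all top pts z>60 behind the front (b> median blue -20)
    q=np.column_stack([b[m],c[m]]).astype(np.float32)
    t=(P[...,2]>58)&(P[...,2]<78)&(b>q[:,0].mean()-10)&(b<-8)&(abs(c)<125)
    Q=np.column_stack([b[t],c[t]])
    # back edge: max b per c-bin
    ys=np.arange(-80,81,5); xs=np.array([np.percentile(Q[abs(Q[:,1]-y)<4,0],97) if (abs(Q[:,1]-y)<4).sum()>6 else np.nan for y in ys])
    k=~np.isnan(xs); f=np.polyfit(ys[k],xs[k],1); 
    for _ in range(2):
        k2=k&(abs(xs-np.polyval(f,ys))<2.5); f=np.polyfit(ys[k2],xs[k2],1)
    th=np.arctan(-f[0]); yc=(np.percentile(Q[:,1],.5)+np.percentile(Q[:,1],99.5))/2
    xc=np.polyval(f,yc)-42.5/np.cos(th)
    print("SUPPLY x %.1f yaw %.2f deg  y-extent %.1f %.1f n %d  back@ %.1f"%(xc,np.degrees(th),*np.percentile(Q[:,1],[.5,99.5]),k2.sum(),np.polyval(f,yc)))
    return im,d
if __name__=="__main__":
    pose(); s=arm.read_state(); print("tcp bay",np.round(tobay(s["position"]),1),"F",np.round(s["contact_force"],1),s["clock"])
E
python3 look.py
```

```text
SUPPLY x -141.1 yaw 1.88 deg  y-extent -96.5 88.8 n 33  back@ -98.6
tcp bay [-190.1  -86.    30.8] F [-16.3  10.7  26. ] 3.4
```

```bash
python3 - <<'E'
from h import *
s=arm.read_state(); print(s["contact_force"],s["wrist_torque"],s["position"],np.round(s["joint_efforts"],2))
i=arm.camera_info("wrist"); print(np.round(i["extrinsics"],2), tobay(np.array(i["extrinsics"])[:3,3]))
im,d=arm.get_image("scene"); cv2.imwrite("pics/s1.png",cv2.resize(im[180:360,220:460],None,fx=3.2,fy=3.2,interpolation=cv2.INTER_CUBIC))
E
```

```text
[-16.28269742  10.65620048  26.00192777] [2.78423683 4.20634253 0.05209703] [ 347.02076555 -302.09289616   30.83403078] [  0.48 -20.71  16.82   3.49   5.    -0.1 ]
[[ 4.5000e-01  8.5000e-01  2.7000e-01  2.7717e+02]
 [ 8.9000e-01 -4.3000e-01 -1.3000e-01 -2.6779e+02]
 [-0.0000e+00  3.0000e-01 -9.5000e-01  1.7568e+02]
 [ 0.0000e+00  0.0000e+00  0.0000e+00  1.0000e+00]] [-267.87282991  -86.16131577  175.67940951]
```

View pics/s1.png

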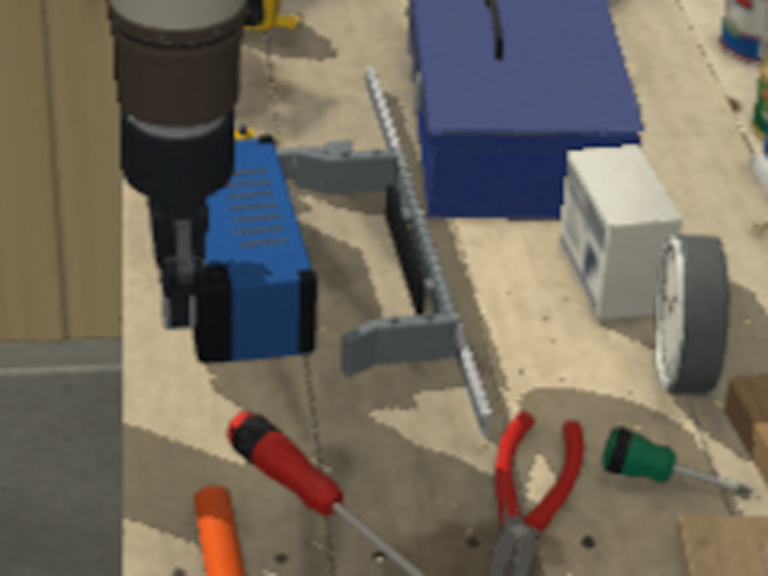

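Call:
arm_command --rows '[[[0.06,0,0],[0,0,0]],[[0.08,0,-0.04],[0,0,0]],[[0.06,0,-0.044],[0,0,0]],[[0.045,0,-0.044],[0,0,0]]]'

```text
clock: 3.85
position: [347.2, -301.4, 41.7]
ee_rot: [0.229, 0.973, -0.0, 0.002]
contact_force: [0.2, -0.9, -0.3]
gripper_width: 0.1
grasp_force: 0.0
```

Call:
arm_command --rows '[[[-0.015,0,0],[0,0,0]],[[-0.03,0,0],[0,0,0]],[[-0.04,0,0],[0,0,0]]]'

```text
clock: 4.15
position: [348.7, -303.0, 38.7]
ee_rot: [0.23, 0.973, 0.001, -0.007]
contact_force: [-9.5, 3.8, 2.9]
gripper_width: -0.1
grasp_force: 5.1
```

```bash
python3 look.py
```

```text
SUPPLY x -140.4 yaw 2.68 deg  y-extent -95.7 88.9 n 33  back@ -97.9
tcp bay [-187.8  -86.1   38.6] F [-8.   3.3  3.3] 4.2
```

Call:
arm_command --rows '[[[-0.02,0,0],[0,0,0]],[[-0.035,0,0],[0,0,0]],[[-0.05,0,0],[0,0,0]],[[-0.05,0,0],[0,0,0]]]'

```text
clock: 4.6
position: [361.0, -309.5, 38.4]
ee_rot: [0.23, 0.973, 0.001, -0.006]
contact_force: [-6.6, 0.6, -0.4]
gripper_width: -0.1
grasp_force: 3.2
```

```bash
python3 look.py
```

```text
SUPPLY x -134.3 yaw 8.33 deg  y-extent -92.6 92.6 n 33  back@ -91.4
tcp bay [-174.3  -86.4   38.4] F [-6.1 -0.4  0.2] 4.65
```

Call:
arm_command --rows '[[[0.19,0,0],[0,0,0]],[[0.19,0.2,0],[0,0,0]],[[0.19,0.4,0],[0,0,0]],[[0.19,0.6,0],[0,0,0]],[[0.18,0.64,0],[0,0,0]]]'

```text
clock: 5.15
position: [400.0, -144.1, 40.7]
ee_rot: [0.226, 0.974, 0.0, 0.002]
contact_force: [0.3, -1.3, 0.2]
gripper_width: -0.0
grasp_force: 0.0
```

Call:
arm_command --rows '[[[-0.03,0,0],[0,0,0]],[[-0.05,0,0],[0,0,0]],[[-0.07,0,0],[0,0,0]],[[-0.085,0,0],[0,0,0]],[[-0.1,0,0],[0,0,0]]]'

```text
clock: 5.65
position: [412.8, -159.2, 38.8]
ee_rot: [0.232, 0.973, -0.0, -0.006]
contact_force: [-6.6, 5.0, 1.1]
gripper_width: 0.3
grasp_force: 4.1
```

```bash
python3 look.py
```

```text
SUPPLY x -133.3 yaw 7.27 deg  y-extent -93.9 91.0 n 33  back@ -90.4
tcp bay [-193.2   71.6   38.9] F [-4.2  2.3 -2.9] 5.7
```

Call:
arm_command --rows '[[[-0.02,0,0],[0,0,0]],[[-0.035,0.004,0],[0,0,0]],[[-0.05,0.004,0],[0,0,0]],[[-0.065,0.008,0],[0,0,0]],[[-0.075,0.008,0],[0,0,0]]]'

```text
clock: 6.2
position: [431.3, -165.6, 38.8]
ee_rot: [0.231, 0.973, -0.0, -0.005]
contact_force: [-7.1, 6.4, 1.0]
gripper_width: 0.4
grasp_force: 4.1
```

```bash
python3 look.py
```

```text
SUPPLY x -124.9 yaw -0.45 deg  y-extent -96.4 88.9 n 33  back@ -82.4
tcp bay [-174.4   73.8   38.8] F [-3.8  4.9 -1.3] 6.25
```

Call:
arm_command --rows '[[[0.12,0,0],[0,0,0]],[[0.12,-0.2,0],[0,0,0]],[[0.12,-0.4,0],[0,0,0]],[[0.12,-0.6,0],[0,0,0]],[[0.08,-0.64,0],[0,0,0]]]'

```text
clock: 6.75
position: [343.1, -302.7, 40.1]
ee_rot: [0.233, 0.972, 0.0, -0.001]
contact_force: [-0.3, 0.6, -0.5]
gripper_width: 0.3
grasp_force: 0.0
```

Call:
arm_command --rows '[[[-0.03,0,0],[0,0,0]],[[-0.05,0,0],[0,0,0]],[[-0.07,0,0],[0,0,0]],[[-0.085,0,0],[0,0,0]],[[-0.1,0,0],[0,0,0]]]'

```text
clock: 7.25
position: [364.0, -307.4, 38.7]
ee_rot: [0.229, 0.973, 0.001, -0.007]
contact_force: [-7.9, 1.8, 0.8]
gripper_width: -0.1
grasp_force: 4.0
```

Call:
arm_command --rows '[[[-0.015,0,0],[0,0,0]],[[-0.03,0,0],[0,0,0]],[[-0.045,0,0],[0,0,0]]]'

```text
clock: 7.55
position: [374.2, -312.4, 38.5]
ee_rot: [0.229, 0.973, 0.001, -0.007]
contact_force: [-8.6, -0.1, -0.1]
gripper_width: -0.1
grasp_force: 4.0
```

```bash
python3 look.py
```

```text
SUPPLY x -117.1 yaw 5.52 deg  y-extent -93.4 91.9 n 33  back@ -74.4
tcp bay [-159.9  -83.1   38.6] F [-5.7  0.5 -1.3] 7.6
```

Call:
arm_command --rows '[[[0.16,0,0],[0,0,0]],[[0.16,0.2,0],[0,0,0]],[[0.16,0.4,0],[0,0,0]],[[0.16,0.6,0],[0,0,0]],[[0.12,0.64,0],[0,0,0]]]'

```text
clock: 8.1
position: [426.4, -154.2, 40.9]
ee_rot: [0.225, 0.974, 0.0, 0.001]
contact_force: [-0.1, -0.0, 0.5]
gripper_width: 0.3
grasp_force: 0.0
```

Call:
arm_command --rows '[[[-0.02,0,0],[0,0,0]],[[-0.04,0,0],[0,0,0]],[[-0.06,0,0],[0,0,0]],[[-0.075,0,0],[0,0,0]],[[-0.09,0,0],[0,0,0]]]'

```text
clock: 8.6
position: [438.3, -169.5, 38.7]
ee_rot: [0.232, 0.973, -0.0, -0.006]
contact_force: [-6.6, 6.2, 0.3]
gripper_width: 0.2
grasp_force: 4.2
```

Call:
arm_command --rows '[[[-0.012,0,0],[0,0,0]],[[-0.024,0,0],[0,0,0]],[[-0.035,0,0],[0,0,0]]]'

```text
clock: 8.9
position: [446.2, -173.4, 38.6]
ee_rot: [0.232, 0.973, -0.0, -0.006]
contact_force: [-6.5, 5.7, 0.3]
gripper_width: 0.3
grasp_force: 4.1
```

```bash
python3 look.py
```

```text
SUPPLY x -108.9 yaw -1.02 deg  y-extent -95.6 88.4 n 33  back@ -66.4
tcp bay [-157.5   73.4   38.6] F [-4.2  4.1 -1.9] 8.95
```

Call:
arm_command --rows '[[[0.12,0,0],[0,0,0]],[[0.12,-0.2,0],[0,0,0]],[[0.12,-0.4,0],[0,0,0]],[[0.12,-0.6,0],[0,0,0]],[[0.07,-0.635,0],[0,0,0]]]'

```text
clock: 9.45
position: [360.5, -310.6, 40.0]
ee_rot: [0.234, 0.972, 0.0, -0.001]
contact_force: [0.2, 0.5, -0.1]
gripper_width: -0.1
grasp_force: 0.0
```

Call:
arm_command --rows '[[[-0.02,0,0],[0,0,0]],[[-0.04,0,0],[0,0,0]],[[-0.06,0,0],[0,0,0]],[[-0.075,0,0],[0,0,0]],[[-0.09,0,0],[0,0,0]]]'

```text
clock: 9.95
position: [379.9, -314.3, 38.6]
ee_rot: [0.23, 0.973, 0.001, -0.007]
contact_force: [-9.3, 1.7, 0.2]
gripper_width: 0.3
grasp_force: 4.0
```

Call:
arm_command --rows '[[[-0.015,0,0],[0,0,0]],[[-0.03,0,0],[0,0,0]],[[-0.04,0,0],[0,0,0]]]'

```text
clock: 10.25
position: [389.1, -318.8, 38.4]
ee_rot: [0.229, 0.973, 0.001, -0.007]
contact_force: [-8.8, 0.3, -0.9]
gripper_width: 0.1
grasp_force: 4.0
```

```bash
python3 look.py
```

```text
SUPPLY x -100.5 yaw 5.35 deg  y-extent -92.8 92.4 n 33  back@ -57.9
tcp bay [-144.3  -82.3   38.5] F [-6.8  0.1 -1.2] 10.3
```

Call:
arm_command --rows '[[[0.16,0,0],[0,0,0]],[[0.16,0.2,0],[0,0,0]],[[0.16,0.4,0],[0,0,0]],[[0.16,0.6,0],[0,0,0]],[[0.12,0.635,0],[0,0,0]]]'

```text
clock: 10.8
position: [440.5, -161.5, 40.9]
ee_rot: [0.225, 0.974, 0.0, 0.001]
contact_force: [0.6, 0.7, -0.2]
gripper_width: -0.3
grasp_force: 0.0
```

Call:
arm_command --rows '[[[-0.02,0,0],[0,0,0]],[[-0.04,0,0],[0,0,0]],[[-0.06,0,0],[0,0,0]],[[-0.075,0,0],[0,0,0]],[[-0.09,0,0],[0,0,0]]]'

```text
clock: 11.3
position: [452.7, -176.7, 38.7]
ee_rot: [0.232, 0.973, -0.0, -0.006]
contact_force: [-5.7, 7.0, 1.0]
gripper_width: -0.2
grasp_force: 4.2
```

Call:
arm_command --rows '[[[-0.012,0,0],[0,0,0]],[[-0.024,0,0],[0,0,0]],[[-0.032,0,0],[0,0,0]]]'

```text
clock: 11.6
position: [460.0, -180.2, 38.6]
ee_rot: [0.232, 0.973, 0.0, -0.006]
contact_force: [-6.6, 6.1, 0.4]
gripper_width: 0.2
grasp_force: 4.3
```

```bash
python3 look.py
```

```text
SUPPLY x -93.8 yaw -1.23 deg  y-extent -96.2 88.0 n 33  back@ -51.3
tcp bay [-142.4   73.4   38.6] F [-4.9  5.8 -0.6] 11.65
```

Call:
arm_command --rows '[[[0.12,0,0],[0,0,0]],[[0.12,-0.2,0],[0,0,0]],[[0.12,-0.4,0],[0,0,0]],[[0.12,-0.6,0],[0,0,0]],[[0.07,-0.635,0],[0,0,0]]]'

```text
clock: 12.15
position: [374.4, -317.5, 40.0]
ee_rot: [0.233, 0.972, 0.0, -0.002]
contact_force: [0.4, 0.9, -0.4]
gripper_width: 0.0
grasp_force: 0.0
```

Call:
arm_command --rows '[[[-0.02,0,0],[0,0,0]],[[-0.04,0,0],[0,0,0]],[[-0.06,0,0],[0,0,0]],[[-0.075,0,0],[0,0,0]],[[-0.09,0,0],[0,0,0]]]'

```text
clock: 12.65
position: [393.8, -321.2, 38.5]
ee_rot: [0.23, 0.973, 0.001, -0.007]
contact_force: [-8.2, -0.1, -0.5]
gripper_width: -0.4
grasp_force: 4.0
```

Call:
arm_command --rows '[[[-0.015,0,0],[0,0,0]],[[-0.03,0,0],[0,0,0]],[[-0.036,0,0],[0,0,0]]]'

```text
clock: 12.95
position: [402.4, -325.4, 38.4]
ee_rot: [0.229, 0.973, 0.001, -0.007]
contact_force: [-8.8, 0.6, -0.6]
gripper_width: 0.2
grasp_force: 4.1
```

```bash
python3 look.py
```

```text
SUPPLY x -85.6 yaw 5.11 deg  y-extent -92.7 92.3 n 33  back@ -42.9
tcp bay [-130.   -82.4   38.5] F [-7.9 -0.9 -0.8] 13.0
```

Call:
arm_command --rows '[[[0.16,0,0],[0,0,0]],[[0.16,0.2,0],[0,0,0]],[[0.16,0.4,0],[0,0,0]],[[0.16,0.6,0],[0,0,0]],[[0.12,0.635,0],[0,0,0]]]'

```text
clock: 13.5
position: [453.5, -167.9, 40.9]
ee_rot: [0.225, 0.974, 0.0, 0.001]
contact_force: [0.3, 0.7, 0.4]
gripper_width: 0.3
grasp_force: 0.0
```

Call:
arm_command --rows '[[[-0.02,0,0],[0,0,0]],[[-0.04,0,0],[0,0,0]],[[-0.06,0,0],[0,0,0]],[[-0.075,0,0],[0,0,0]],[[-0.09,0,0],[0,0,0]]]'

```text
clock: 14.0
position: [465.7, -183.0, 38.6]
ee_rot: [0.231, 0.973, -0.0, -0.006]
contact_force: [-6.2, 5.4, 1.3]
gripper_width: -0.1
grasp_force: 4.2
```

Call:
arm_command --rows '[[[-0.012,0,0],[0,0,0]],[[-0.024,0,0],[0,0,0]],[[-0.03,0,0],[0,0,0]]]'

```text
clock: 14.3
position: [472.7, -186.4, 38.5]
ee_rot: [0.232, 0.973, 0.0, -0.006]
contact_force: [-5.7, 6.3, -0.1]
gripper_width: -0.2
grasp_force: 4.4
```

```bash
python3 look.py
```

```text
SUPPLY x -79.5 yaw -1.16 deg  y-extent -95.6 88.8 n 33  back@ -36.9
tcp bay [-128.5   73.4   38.5] F [-5.6  6.1 -0.5] 14.35
```

Call:
arm_command --rows '[[[0.12,0,0],[0,0,0]],[[0.12,-0.2,0],[0,0,0]],[[0.12,-0.4,0],[0,0,0]],[[0.12,-0.6,0],[0,0,0]],[[0.07,-0.635,0],[0,0,0]]]'

```text
clock: 14.85
position: [386.9, -323.9, 40.0]
ee_rot: [0.233, 0.972, 0.0, -0.001]
contact_force: [-0.0, 0.8, -0.7]
gripper_width: 0.0
grasp_force: 0.0
```

Call:
arm_command --rows '[[[-0.02,0,0],[0,0,0]],[[-0.04,0,0],[0,0,0]],[[-0.06,0,0],[0,0,0]],[[-0.075,0,0],[0,0,0]],[[-0.09,0,0],[0,0,0]]]'

```text
clock: 15.35
position: [406.3, -327.4, 38.5]
ee_rot: [0.23, 0.973, 0.001, -0.007]
contact_force: [-8.7, 1.0, -1.1]
gripper_width: 0.3
grasp_force: 4.0
```

Call:
arm_command --rows '[[[-0.015,0,0],[0,0,0]],[[-0.026,0,0],[0,0,0]],[[-0.026,0,0],[0,0,0]]]'

```text
clock: 15.65
position: [413.0, -330.6, 38.5]
ee_rot: [0.229, 0.973, 0.001, -0.006]
contact_force: [-7.4, -0.0, -0.1]
gripper_width: -0.1
grasp_force: 3.2
```

```bash
python3 look.py
```

```text
SUPPLY x -72.6 yaw 4.33 deg  y-extent -92.8 93.1 n 33  back@ -30.0
tcp bay [-118.3  -82.2   38.4] F [-5.8  0.3 -2. ] 15.7
```

Call:
arm_command --rows '[[[0.16,0,0],[0,0,0]],[[0.16,0.2,0],[0,0,0]],[[0.16,0.4,0],[0,0,0]],[[0.16,0.6,0],[0,0,0]],[[0.12,0.635,0],[0,0,0]]]'

```text
clock: 16.2
position: [463.7, -173.0, 40.9]
ee_rot: [0.225, 0.974, 0.0, 0.0]
contact_force: [0.6, -0.8, 0.0]
gripper_width: 0.0
grasp_force: 0.0
```

Call:
arm_command --rows '[[[-0.02,0,0],[0,0,0]],[[-0.04,0,0],[0,0,0]],[[-0.06,0,0],[0,0,0]],[[-0.075,0,0],[0,0,0]],[[-0.09,0,0],[0,0,0]]]'

```text
clock: 16.7
position: [476.0, -188.0, 38.7]
ee_rot: [0.231, 0.973, 0.0, -0.006]
contact_force: [-6.4, 5.8, 1.4]
gripper_width: 0.3
grasp_force: 4.2
```

Call:
arm_command --rows '[[[-0.012,0,0],[0,0,0]],[[-0.024,0,0],[0,0,0]],[[-0.026,0,0],[0,0,0]]]'

```text
clock: 17.0
position: [482.5, -191.0, 38.6]
ee_rot: [0.231, 0.973, 0.0, -0.005]
contact_force: [-6.1, 5.2, 1.1]
gripper_width: 0.3
grasp_force: 4.0
```

```bash
python3 look.py
```

```text
SUPPLY x -67.6 yaw -0.64 deg  y-extent -95.5 88.6 n 33  back@ -25.1
tcp bay [-117.8   73.6   38.6] F [-5.6  5.  -0.7] 17.05
```

Call:
arm_command --rows '[[[0.12,0,0],[0,0,0]],[[0.12,-0.2,0],[0,0,0]],[[0.12,-0.4,0],[0,0,0]],[[0.12,-0.6,0],[0,0,0]],[[0.06,-0.635,0],[0,0,0]]]'

```text
clock: 17.55
position: [398.5, -329.6, 40.0]
ee_rot: [0.233, 0.972, 0.0, -0.002]
contact_force: [0.2, 1.0, 0.2]
gripper_width: 0.2
grasp_force: 0.0
```

Call:
arm_command --rows '[[[-0.02,0,0],[0,0,0]],[[-0.04,0,0],[0,0,0]],[[-0.06,0,0],[0,0,0]],[[-0.075,0,0],[0,0,0]],[[-0.09,0,0],[0,0,0]]]'

```text
clock: 18.05
position: [417.9, -333.4, 38.5]
ee_rot: [0.23, 0.973, 0.001, -0.007]
contact_force: [-9.5, 0.7, -0.9]
gripper_width: 0.3
grasp_force: 4.0
```

```bash
python3 look.py
```

```text
SUPPLY x -64.0 yaw 2.23 deg  y-extent -93.3 91.1 n 33  back@ -21.5
tcp bay [-111.6  -82.5   38.5] F [-6.7 -0.4 -1.2] 18.1
```

Call:
arm_command --rows '[[[0.16,0,0],[0,0,0]],[[0.16,0.2,0],[0,0,0]],[[0.16,0.4,0],[0,0,0]],[[0.16,0.6,0],[0,0,0]],[[0.1,0.635,0],[0,0,0]]]'

```text
clock: 18.6
position: [473.5, -177.9, 40.8]
ee_rot: [0.225, 0.974, 0.0, 0.0]
contact_force: [0.3, -1.2, 0.4]
gripper_width: 0.1
grasp_force: 0.0
```

Call:
arm_command --rows '[[[-0.02,0,0],[0,0,0]],[[-0.045,0,0],[0,0,0]],[[-0.065,0,0],[0,0,0]],[[-0.08,0,0],[0,0,0]],[[-0.1,0,0],[0,0,0]]]'

```text
clock: 19.1
position: [488.3, -193.9, 38.6]
ee_rot: [0.231, 0.973, 0.0, -0.006]
contact_force: [-6.0, 5.8, 0.6]
gripper_width: -0.1
grasp_force: 4.1
```

```bash
python3 look.py
```

```text
SUPPLY x -60.7 yaw -0.36 deg  y-extent -95.0 88.3 n 33  back@ -18.2
tcp bay [-110.    73.8   38.7] F [-5.1  5.9 -0.3] 19.15
```

Call:
arm_command --rows '[[[0.12,0,0],[0,0,0]],[[0.12,-0.2,0],[0,0,0]],[[0.12,-0.4,0],[0,0,0]],[[0.12,-0.6,0],[0,0,0]],[[0.06,-0.635,0],[0,0,0]]]'

```text
clock: 19.65
position: [405.1, -332.8, 40.0]
ee_rot: [0.233, 0.972, 0.0, -0.002]
contact_force: [0.7, 0.9, -0.5]
gripper_width: -0.4
grasp_force: 0.0
```

Call:
arm_command --rows '[[[-0.02,0,0],[0,0,0]],[[-0.035,0,0],[0,0,0]],[[-0.05,0,0],[0,0,0]],[[-0.062,0,0],[0,0,0]],[[-0.075,0,0],[0,0,0]]]'

```text
clock: 20.15
position: [420.1, -334.2, 38.5]
ee_rot: [0.23, 0.973, 0.002, -0.008]
contact_force: [-13.8, 5.3, 6.3]
gripper_width: 0.2
grasp_force: 7.6
```

```bash
python3 look.py
```

```text
SUPPLY x -58.8 yaw 0.51 deg  y-extent -95.1 90.2 n 33  back@ -16.2
tcp bay [-110.3  -82.3   38.4] F [-10.    3.4   4.2] 20.2
```

Call:
arm_command --rows '[[[0.12,0,0],[0,0,0]],[[0.12,0.2,0],[0,0,0]],[[0.12,0.4,0],[0,0,0]],[[0.12,0.6,0],[0,0,0]],[[0.07,0.635,0],[0,0,0]]]'

```text
clock: 20.7
position: [483.8, -182.9, 40.9]
ee_rot: [0.225, 0.974, 0.0, 0.0]
contact_force: [1.1, -1.2, -0.0]
gripper_width: 0.1
grasp_force: 0.0
```

Call:
arm_command --rows '[[[-0.02,0,0],[0,0,0]],[[-0.035,0,0],[0,0,0]],[[-0.05,0,0],[0,0,0]],[[-0.062,0,0],[0,0,0]],[[-0.075,0,0],[0,0,0]]]'

```text
clock: 21.2
position: [488.8, -195.1, 37.9]
ee_rot: [0.232, 0.973, 0.0, -0.011]
contact_force: [-15.6, 12.7, 6.8]
gripper_width: 0.2
grasp_force: 10.0
```

```bash
python3 look.py
```

```text
SUPPLY x -59.2 yaw 0.22 deg  y-extent -94.9 88.2 n 33  back@ -16.7
tcp bay [-110.4   72.6   37.7] F [-13.8  10.2   5.3] 21.25
```

Call:
arm_command --rows '[[[0.12,0,0],[0,0,0]],[[0.12,-0.2,0],[0,0,0]],[[0.12,-0.4,0],[0,0,0]],[[0.12,-0.6,0],[0,0,0]],[[0.07,-0.635,0],[0,0,0]]]'

```text
clock: 21.75
position: [407.7, -333.9, 40.1]
ee_rot: [0.233, 0.972, 0.0, -0.001]
contact_force: [-0.5, 1.2, 0.5]
gripper_width: 0.2
grasp_force: 0.0
```

Call:
arm_command --rows '[[[-0.02,0,0],[0,0,0]],[[-0.04,0,0],[0,0,0]],[[-0.055,0,0],[0,0,0]],[[-0.07,0,0],[0,0,0]],[[-0.08,0,0],[0,0,0]]]'

```text
clock: 22.25
position: [420.0, -334.0, 37.7]
ee_rot: [0.23, 0.973, 0.003, -0.013]
contact_force: [-17.8, 9.0, 8.3]
gripper_width: -0.2
grasp_force: 10.1
```

```bash
python3 look.py
```

```text
SUPPLY x -58.7 yaw 0.36 deg  y-extent -94.8 90.4 n 33  back@ -16.2
tcp bay [-110.5  -82.3   37.6] F [-16.4   6.7   7.8] 22.3
```

Call:
arm_command --rows '[[[0.2,0,0],[0,0,0]],[[0.24,0,-0.2],[0,0,0]],[[0.26,0.1,-0.36],[0,0,0]],[[0.26,0.3,-0.36],[0,0,0]],[[0.26,0.5,-0.36],[0,0,0]]]'

```text
clock: 22.8
position: [429.3, -196.7, 132.3]
ee_rot: [0.229, 0.973, 0.0, 0.002]
contact_force: [1.0, -0.6, 0.4]
gripper_width: -0.3
grasp_force: 0.0
```

Call:
arm_command --rows '[[[0,0.2,0],[0,0,0]],[[0,0.4,0],[0,0,0]],[[0,0.59,0],[0,0,0]],[[0,0.59,0],[0,0,0]]]'

```text
clock: 23.2
position: [496.8, -61.2, 130.8]
ee_rot: [0.225, 0.974, 0.001, 0.001]
contact_force: [0.8, -0.4, 0.0]
gripper_width: 0.0
grasp_force: 0.0
```

```bash
python3 - <<'E'
from look import *
im,d=pose()
P=cloud("top",d); b=P[...,0]*EX[0]+P[...,1]*EX[1]-BX; c=P[...,0]*EY[0]+P[...,1]*EY[1]-BY
m=(P[...,2]>55)&(P[...,2]<100)&(abs(b+162)<25)&(abs(c-155)<22); print("peg",m.sum(),b[m].mean() if m.any() else 0,c[m].mean() if m.any() else 0,b[m],c[m],P[...,2][m])
shift([-161,190,56])
E
```

```text
SUPPLY x -59.5 yaw 0.05 deg  y-extent -95.0 89.6 n 33  back@ -17.0
peg 24 -164.9908272506685 148.05025699319503 [-161.92021396 -160.88211115 -159.84758533 -164.02077379 -162.97494648
 -162.01448252 -161.09414723 -160.35504867 -167.20348789 -166.18317568
 -165.11095881 -164.10420762 -163.29380229 -162.49751092 -169.23682035
 -168.28065313 -167.22883125 -166.35881941 -165.56276589 -164.75672769
 -170.60003373 -169.58744136 -168.75049191 -167.91481694] [152.6758067  150.35276437 148.04826666 151.32938917 148.94394951
 147.36236041 146.25265666 147.23462073 152.68002404 150.54074817
 147.979483   145.93757743 145.6462135  145.669814   150.96128433
 149.24906922 146.87190843 145.84397716 145.4802046  145.18493476
 149.41703938 147.35515827 146.48304041 145.70587693] [86.54175946 87.80489127 88.97466973 88.57434185 90.30273473 86.50733586
 79.28460039 56.93216347 86.82682142 86.85134793 89.77926351 89.16460796
 76.13764718 60.4657388  91.37196019 88.54397611 90.24229247 82.50580385
 69.80801713 56.23916036 80.22083808 79.61499838 70.57011026 60.57763905]
now bay [-163.3  193.8  130.4] yaw x 153.87 shift [-0.009 -0.015  0.298] F [ 0.4 -0.3 -0.2] 23.25
turn [0.0002 0.0001 0.001 ]
```

Call:
arm_command --rows '[[[0,0,0.18],[0,0,0]],[[0,0,0.3],[0,0,0]],[[0,0,0.3],[0,0,0]],[[0,-0.04,0.3],[0,0,0]],[[0,-0.08,0.3],[0,0,0]]]'

```text
clock: 23.75
position: [485.6, -85.0, 57.0]
ee_rot: [0.229, 0.973, 0.001, 0.001]
contact_force: [-0.2, 3.9, -0.0]
gripper_width: 0.1
grasp_force: 1.5
```

Call:
arm_command --rows '[[[0,-0.045,0],[0,0,0]],[[0,-0.09,0],[0,0,0]],[[0,-0.135,0],[0,0,0]],[[0,-0.18,0],[0,0,0]],[[0,-0.22,0],[0,0,0]]]'

```text
clock: 24.25
position: [463.1, -134.5, 56.5]
ee_rot: [0.229, 0.973, 0.001, 0.004]
contact_force: [6.4, 4.1, -0.5]
gripper_width: 0.1
grasp_force: 2.9
```

```bash
python3 - <<'E'
from look import *
im,d=pose(); s=arm.read_state(); print(tobay(s["position"]),s["contact_force"])
cv2.imwrite("pics/t2.png",cv2.resize(im[180:300,200:400],None,fx=4,fy=4,interpolation=cv2.INTER_CUBIC))
E
```

```text
SUPPLY x -59.6 yaw 0.30 deg  y-extent -94.9 89.5 n 33  back@ -17.1
[-161.89767494  114.0249701    56.06943733] [-0.36287808 -0.32938971  0.92815842]
```

View pics/t2.png

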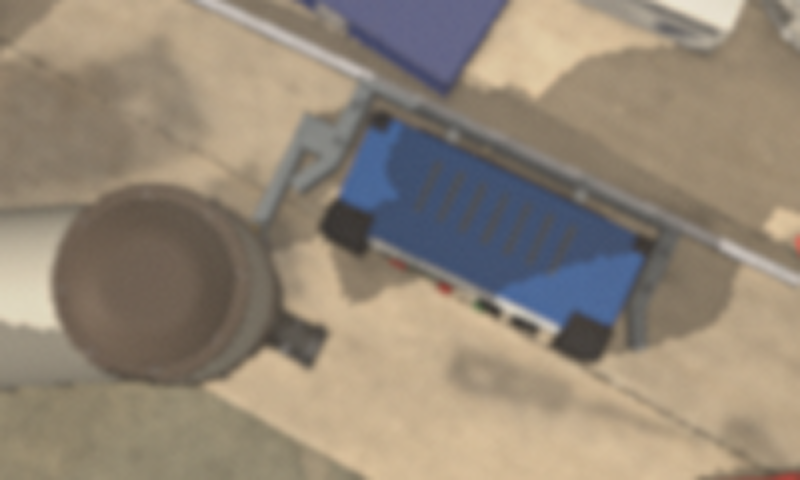

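Call:
arm_command --rows '[[[0,0.03,0],[0,0,0]],[[0.15,0.03,0],[0,0,0]],[[0.16,-0.06,0],[0,0,0]],[[0.16,-0.1,0],[0,0,0]],[[0.16,-0.1,0],[0,0,0]]]'

```text
clock: 24.8
position: [412.9, -138.8, 55.4]
ee_rot: [0.23, 0.973, -0.0, -0.0]
contact_force: [-0.6, -0.2, 0.7]
gripper_width: -0.3
grasp_force: 0.0
```

```bash
cat > peg.py <<'E'
from look import *
s=arm.read_state(); print("tcp",np.round(tobay(s["position"]),1),np.round(s["contact_force"],1),s["clock"])
for cam in ["wrist","scene","top"]:
    info=arm.camera_info(cam)
    im,d=arm.get_image(cam); P=cloud(cam,d,info); hsv=cv2.cvtColor(im,cv2.COLOR_BGR2HSV)
    b=P[...,0]*EX[0]+P[...,1]*EX[1]-BX; c=P[...,0]*EY[0]+P[...,1]*EY[1]-BY
    m=(hsv[...,0]>15)&(hsv[...,0]<32)&(hsv[...,1]>140)&(P[...,2]>30)&(P[...,2]<55)&(b<-90)&(b>-190)&(c>60)&(c<180)&(d>0)
    if m.sum()>8:
        r=cv2.minAreaRect(np.column_stack([b[m],c[m]]).astype(np.float32)); v=np.array([b[m].mean()+119,c[m].mean()-132]); a=np.degrees(np.arctan2(v[1],v[0]))%360
        print(cam,m.sum(),np.round(v,1),"dir",a.round(1),"joint",np.radians(a-150).round(2),r)
    else: print(cam,"none")
    cv2.imwrite("pics/p_%s_%d.png"%(cam,s["clock"]*100),im)
E
python3 peg.py
```

```text
tcp [-203.3   89.6   55.4] [-0.6 -0.2  0.7] 24.8
wrist none
scene 94 [-13.2 -22.2] dir 239.4 joint 1.56 ((-132.25384521484375, 108.50662994384766), (68.99751281738281, 17.552255630493164), 52.32139587402344)
top 51 [-13.5 -17.3] dir 232.2 joint 1.43 ((-132.67202758789062, 113.32546997070312), (37.84986114501953, 8.730710983276367), 51.9028434753418)
```

Call:
arm_command --rows '[[[-0.06,-0.01,0],[0,0,0]],[[-0.1,-0.01,0],[0,0,0]],[[-0.13,-0.01,0],[0,0,0]],[[-0.16,-0.01,0],[0,0,0]],[[-0.19,-0.01,0],[0,0,0]]]'

```text
clock: 25.45
position: [450.9, -161.8, 54.1]
ee_rot: [0.23, 0.973, -0.001, -0.005]
contact_force: [-4.5, 0.2, -0.1]
gripper_width: -0.3
grasp_force: 1.8
```

Call:
arm_command --rows '[[[-0.025,0,0],[0,0,0]],[[-0.05,0,0],[0,0,0]],[[-0.07,0,0],[0,0,0]],[[-0.08,0,0],[0,0,0]],[[-0.08,0,0],[0,0,0]]]'

```text
clock: 25.95
position: [472.8, -170.4, 55.5]
ee_rot: [0.229, 0.973, 0.0, -0.0]
contact_force: [-2.3, 0.5, 1.4]
gripper_width: 0.1
grasp_force: 1.4
```

```bash
python3 peg.py; python3 look.py
```

```text
tcp [-135.7   87.8   55.5] [-2.3  0.5  1.4] 25.95
wrist 1657 [-2.7 -9.9] dir 254.9 joint 1.83 ((-118.16433715820312, 123.06623077392578), (18.16354751586914, 35.927513122558594), 5.719501972198486)
scene 20 [ -0.3 -57.5] dir 269.7 joint 2.09 ((-120.10272216796875, 75.10902404785156), (7.770188808441162, 13.853918075561523), 53.85289764404297)
top none
SUPPLY x -59.3 yaw 0.29 deg  y-extent -94.8 89.9 n 33  back@ -16.8
tcp bay [-135.7   87.8   55.5] F [-1.6  0.6  0.2] 26.15
```

Call:
arm_command --rows '[[[-0.012,0,0],[0,0,0]],[[-0.02,0,0],[0,0,0]],[[-0.02,0,0],[0,0,0]]]'

```text
clock: 26.45
position: [472.7, -171.0, 55.1]
ee_rot: [0.23, 0.973, 0.0, -0.005]
contact_force: [-10.7, 12.0, 10.5]
gripper_width: 0.2
grasp_force: 7.7
```

Call:
arm_command --rows '[[[0.1,0,0],[0,0,0]],[[0.25,0,-0.1],[0,0,0]],[[0.3,-0.2,-0.3],[0,0,0]],[[0.3,-0.4,-0.4],[0,0,0]],[[0.3,-0.6,-0.4],[0,0,0]]]'

```text
clock: 26.95
position: [356.8, -254.2, 155.0]
ee_rot: [0.227, 0.974, -0.001, 0.006]
contact_force: [1.6, 0.0, -0.4]
gripper_width: 0.0
grasp_force: 0.0
```

Call:
arm_command --rows '[[[0,-0.2,0],[0,0,0]],[[0,-0.4,0],[0,0,0]],[[0,-0.4,0],[0,0,0]]]'

```text
clock: 27.25
position: [308.2, -347.0, 151.8]
ee_rot: [0.233, 0.973, -0.001, 0.002]
contact_force: [0.1, -0.1, -0.3]
gripper_width: -0.0
grasp_force: 0.0
```

```bash
python3 peg.py; python3 look.py; cp pics/p_top*.png /tmp/; python3 -c "
import cv2,glob
im=cv2.imread(sorted(glob.glob('pics/p_top*.png'))[-1]); cv2.imwrite('pics/t3.png',cv2.resize(im[180:300,200:400],None,fx=4,fy=4,interpolation=cv2.INTER_CUBIC))"
```

```text
tcp [-204.9 -143.4  151.8] [ 0.1 -0.1 -0.3] 27.25
wrist 1019 [ -2.5 -29.9] dir 265.3 joint 2.01 ((-115.89656829833984, 94.99240112304688), (29.670339584350586, 77.45564270019531), 16.707862854003906)
scene 40 [ -1.9 -39. ] dir 267.2 joint 2.05 ((-121.93034362792969, 104.4304428100586), (8.921940803527832, 71.71306610107422), 6.546693801879883)
top 54 [  0.4 -22.8] dir 271.0 joint 2.11 ((-118.28990936279297, 110.07962036132812), (9.474527359008789, 37.420692443847656), 1.0287538766860962)
SUPPLY x -59.4 yaw 0.24 deg  y-extent -95.0 89.6 n 33  back@ -16.9
tcp bay [-205.3 -138.1  151.2] F [-0.1  0.5 -0.6] 27.45
```

View pics/t3.png

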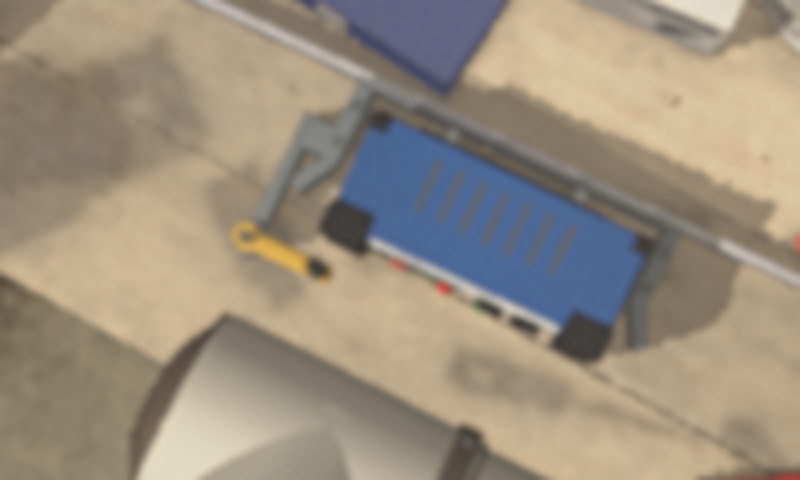

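The picture shows the supply seated square in the bay (centre about (490, 230)). The yellow arm is shut across its left front guard, from (243, 237) to (322, 268), and the robot is clear.

```bash
python3 -c "
from bench import arm
print(arm.job_done())"
```

```text
the job is handed in; nothing more can be done
None
```

I handed the job in: the supply is square against the stop bar, both guards holding firm at about 20 N. The yellow arm is shut across the left guard and the robot is clear; the hand-in returned no verdict.

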